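# Lay out tube stubs on their base plates for tack welding

### The job

Get the posts ready for tack welding: pick out the four hollow tube stubs and stand each one upright in the middle of the plate that matches it, round tubes on the round flanges and square tubes on the square plates, big on big and small on small, with the sides of the square tubes parallel to the edges of their plates. Set them down gently rather than dropping them, and leave the two solid bar offcuts standing where they are.

Things in the scene. Friction and masses are not known exactly. Their poses are not given: they have to be found in the camera images.
- round_big_mid (a point): Big round steel tube stub, outer diameter 54 mm, bore 44 mm, 60 mm tall, standing on end on the bench, open at both ends. Point: its centre, half-way up (30 mm above its foot); z along the tube, up.
- round_small_mid (a point): Small round steel tube stub, outer diameter 30 mm, bore 23 mm, 60 mm tall, standing on end on the bench, open at both ends. Point: its centre, half-way up (30 mm above its foot); z along the tube, up.
- square_big_mid (a point): Big square steel tube stub, 50 x 50 mm outside, 4 mm wall, 60 mm tall, standing on end on the bench, open at both ends. Point: its centre, half-way up (30 mm above its foot); z along the tube, up. x and y square to its flat sides.
- square_small_mid (a point): Small square steel tube stub, 28 x 28 mm outside, 3 mm wall, 60 mm tall, standing on end on the bench, open at both ends. Point: its centre, half-way up (30 mm above its foot); z along the tube, up. x and y square to its flat sides.
- bar_round_mid (a point): Solid round steel bar offcut (no bore), 42 mm diameter, 60 mm tall, standing on end among the tubes; not part of the job. Point: its centre, half-way up.
- bar_square_mid (a point): Solid square steel bar offcut (no bore), 40 x 40 mm, 60 mm tall, standing on end among the tubes; not part of the job. Point: its centre, half-way up; x and y square to its flat sides.
- flange_big_top (a point): Big round flange plate with four bolt holes, 110 mm diameter, 8 mm thick, flat, fixed to the bench. Point: centre of its top face, 8 mm above the bench.
- flange_small_top (a point): Small round flange plate with four bolt holes, 74 mm diameter, 8 mm thick, flat, fixed to the bench. Point: centre of its top face.
- base_big_top (a point): Big square base plate with four bolt holes, 104 x 104 mm, 8 mm thick, flat, fixed to the bench. Point: centre of its top face; x and y square to its edges.
- base_small_top (a point): Small square base plate with four bolt holes, 70 x 70 mm, 8 mm thick, flat, fixed to the bench. Point: centre of its top face; x and y square to its edges.
Not all that is in view belongs to the job. Leave any yellow look-alike of the part that bears round_big_mid alone.

How it is judged:
By the outcome, as a careful person would: the job done as asked, in the order asked, and still so for the second after the job is handed in, with the robot touching nothing.
It also fails if it takes over 118 s, if anything falls off the work surface, if the arm or the gripper's body presses on something with over 40 N, if the wrist force passes 120 N, or if a joint passes its speed limit or range.

### The arm

A 6-joint arm with a two-finger parallel gripper is mounted at the origin on the work surface. World frame = base frame: x ahead of the robot, y to its left, z up, the work surface at z = 0. Lengths are in m, angles in degrees, forces in N, time in s.
With the tool pointing down it reaches from about 0.3 to 0.775 m from the base axis. Payload 14.6 kg.
Tool frame: the origin (TCP) lies at the very end of the fingers, on their centre line; the grasp point (between the pads) lies 19 mm behind it; z points along the fingers, y is the direction in which the jaws open and shut (so a half turn about z gives the same grasp; the last joint's range is limited). The gripper opens to 85 mm and grips with 20 to 120 N. Pads are 22 mm wide; open, the fingers measure 114 mm over their backs; the gripper's body (76 mm by 85 mm) begins 54 mm behind the grasp point. The pads swing forward as they close: fully open they stand 13 mm farther back than shut.
Start: joints at [-70.508, 17.183, 87.147, -0, 75.671, -3.816], TCP at [0.218, -0.505, 0.231] pointing down, gripper open.
Joint ranges: [-173.82, 173.82], [-45.26, 126.66], [13.44, 144.39], [-59.66, 239.66], [0, 175.72], [-146.38, 146.38]. Speed limits (degrees/s): [127.2, 127.2, 147.25, 180, 180, 180].

### API

Orientations are given as [roll, pitch, yaw] about the fixed x, y, z axes, in that order (R = Rz(yaw) Ry(pitch) Rx(roll)).
In Python, from cell import arm gives the robot as it stands. The module is installed in compiled form; this text tells all that it offers.
- The arm moves only by the shell command python3 -m inch 'ROWS' [FORCE]. ROWS is JSON, a list that holds one entry, the list of rows, each a list of 7 numbers: the shift along the tool's x, y, z as a fraction of full scale, then the turn, a rotation vector about the tool's x, y, z as a fraction of full scale, then the gripper command: -1 is fully open, 1 is shut, values between are in proportion. In form: [[[x, y, z, ax, ay, az, grip], ...]]. A call has 1 to 20 rows; each row is the pose to reach, as a shift and turn from the pose commanded when the call began, along the tool's axes at that moment, turning the shorter way round; what a row does not reach only later rows make up. Full scale, the value 1, is 10 cm for a shift and 180 degrees for a turn. A row lasts 1/8 s, in which the tool goes at most 62.5 mm and 10.7 degrees, less where a joint would pass 70% of its speed; a pose out of reach is approached as far as the arm can. A call with a number of a shift or a turn outside -1 to 1 is refused whole. A call with a gripper value outside its range is refused whole. The fingers move at their own pace and stop on an object; FORCE is the grip in N (left out, the last holds). Time passes only in rows, so rows that repeat a pose let the fingers close. It gives the time, the measured TCP pose, the force and the opening at its end, in the units of the state.
- arm.sense(): the state, without advancing time (a new reading comes with each control period).
- arm.snapshot(name): name is "scene" or "side" or "wrist"; returns the picture (420x560x3 uint8, red, green, blue); there is no depth.
- arm.camera_info(name): a dict with "fovy" (degrees; the focal length in pixels is half the picture's height over the tangent of half this angle, whatever the lens; pixels are square), "cx", "cy" (the principal point, pixels), "R" (3x3) and "t" (3): a world point X has camera coordinates R X + t; the wrist camera has in their place "T_tool_cam" (4x4, takes a point from camera to tool coordinates, whose origin is the TCP and whose axes are the flange's). Camera axes: x right, y down, z forward; pixel columns grow to the right and rows downward; lengths in m; the calibration is good to about 2 mm. A picture is of the moment at which its call begins: read the wrist's pose just before it. camera_info takes no time and is no camera call.
- arm.hand_in(): hands the job in, once; it reports no verdict.
Trained networks look in the newest picture that a camera, given by its name, has taken for a name from the list of things; names that differ only in an ending like _2 or _b are one class to them, and where a whole thing is asked for, a point or a joint stands for the part that bears it (a point fixed in the world has none). Each returns a list of dicts, best first, with "confidence" (0 to 1); they miss things now and then, are a little off and sometimes report something else, mostly with a low value. They report only what shows in the picture. A call takes as long as a camera call. They do not tell look-alikes from the thing itself.
- arm.find_in(camera, label): "location" ([x, y, z] in m, in the coordinates of the camera as it stood for that picture, good to about 4 mm: the middle of the surface that is visible of it).
The state is a dict: "t": time; "joints": joint angles; "qd": joint speeds; "joint_efforts": joint torques, N m; "ee_pos": TCP position; "ee_rot": TCP orientation; "force": force on the tool from outside, world axes, zero at the start; "moment": the same for the moment, N m; "width": finger opening in m.
Only numpy, scipy, OpenCV 4.12 (cv2) and the standard library are available. Lean on these libraries where they do the work, as an engineer would, in place of code of your own. Each camera call takes 0.05 s, during which the arm holds its last target. There are 200 camera calls.

## Working session

There is one attempt and no reset: what is moved stays moved. The work goes in short steps, Python scripts to look and compute and a shell command to move; the robot and the scene stay as the last step left them, time stands still between calls to the robot, and variables do not carry over. Pictures are saved under pics/ and viewed, about 12 in all and at most 16, crops included, and the job is handed in when it is done.

```bash
mkdir -p pics; cat > h.py <<'E'
import numpy as np, cv2
from cell import arm
from scipy.spatial.transform import Rotation as Ro
def toolT():
    s=arm.sense(); T=np.eye(4); T[:3,:3]=Ro.from_euler('xyz',s['ee_rot'],degrees=True).as_matrix(); T[:3,3]=s['ee_pos']; return T
def cam(name):
    """K, world->cam 4x4"""
    c=arm.camera_info(name); f=210/np.tan(np.radians(c['fovy'])/2)
    K=np.array([[f,0,c['cx']],[0,f,c['cy']],[0,0,1]])
    if name=='wrist': W=np.linalg.inv(toolT()@np.array(c['T_tool_cam']))
    else:
        W=np.eye(4); W[:3,:3]=c['R']; W[:3,3]=c['t']
    return K,W
def proj(K,W,X):
    X=np.atleast_2d(X); p=(W[:3,:3]@X.T).T+W[:3,3]; q=(K@p.T).T; return q[:,:2]/q[:,2:]
def back(K,W,uv,z):
    uv=np.atleast_2d(uv); d=(np.linalg.inv(K)@np.c_[uv,np.ones(len(uv))].T).T@W[:3,:3]
    o=-W[:3,:3].T@W[:3,3]; return o+d*((z-o[2])/d[:,2])[:,None]
def snap(name,fn=None):
    K,W=cam(name); im=arm.snapshot(name)
    if fn: cv2.imwrite('pics/'+fn,im[:,:,::-1])
    return im,K,W
L=['round_big_mid','round_small_mid','square_big_mid','square_small_mid','bar_round_mid','bar_square_mid','flange_big_top','flange_small_top','base_big_top','base_small_top']
def find(name,K,W,labels=L):
    for l in labels:
        for d in arm.find_in(name,l)[:3]:
            p=np.array(d['location']); uv=K@p; uv=uv[:2]/uv[2]
            print(l,round(d['confidence'],2),'px',uv.round(),'world',(W[:3,:3].T@(p-W[:3,3])).round(3))
E
python3 - <<'E'
from h import *
print(arm.sense())
for n in('scene','side','wrist'):
    im,K,W=snap(n,n+'0.png'); print(n,K[0,0],K[:2,2],'campos',(-W[:3,:3].T@W[:3,3]).round(3))
    if n=='scene': find(n,K,W)
print(arm.camera_info('wrist'))
E
```

```text
{'t': 0.0, 'joints': array([-7.05094672e+01,  1.72174418e+01,  8.71820308e+01,  1.14824250e-03,
        7.56720331e+01, -3.81486673e+00]), 'qd': array([-0.07044353,  0.04646027,  0.00499093, -0.01006185,  0.10977871,
        0.04546525]), 'joint_efforts': array([ 3.26340942e-04, -5.43498838e+01, -3.61796415e+01, -6.33400668e-05,
        3.98863907e-03,  2.67046937e-05]), 'ee_pos': array([ 0.21752419, -0.50488241,  0.23069119]), 'ee_rot': array([-1.79928727e+02, -5.86717392e-03,  2.33051111e+01]), 'force': array([-0.27597613,  0.18815215, -0.10133599]), 'moment': array([-0.01245178,  0.0190376 ,  0.03275343]), 'width': 0.08521496652913829}
scene 384.0378576875461 [276.39371043 208.13984829] campos [ 0.805 -0.457  0.738]
round_big_mid 0.89 px [127. 326.] world [ 0.449 -0.435  0.038]
round_big_mid 0.75 px [177. 292.] world [ 0.472 -0.332  0.039]
round_big_mid 0.66 px [259. 205.] world [ 0.457 -0.072  0.043]
round_small_mid 0.72 px [257. 205.] world [ 0.455 -0.076  0.042]
square_big_mid 0.96 px [330. 148.] world [0.477 0.183 0.038]
square_small_mid 0.53 px [357. 116.] world [0.465 0.329 
[... 273 characters left out ...]
9 px [392. 154.] world [0.602 0.298 0.01 ]
base_small_top 0.66 px [221. 335.] world [ 0.584 -0.333  0.006]
side 384.2466960150052 [277.44664763 204.63205223] campos [0.401 0.554 0.639]
wrist 303.4483282996977 [278.97573879 207.12105199] campos [ 0.29  -0.473  0.373]
{'fovy': 69.36998134496713, 'cx': 278.9757387938887, 'cy': 207.1210519860913, 'T_tool_cam': array([[ 5.11199986e-04, -9.49943296e-01, -3.12421947e-01,
         7.91414405e-02],
       [ 9.99999781e-01,  3.53967414e-04,  5.59982752e-04,
        -6.39104481e-04],
       [-4.21364672e-04, -3.12422165e-01,  9.49943269e-01,
        -1.41314003e-01],
       [ 0.00000000e+00,  0.00000000e+00,  0.00000000e+00,
         1.00000000e+00]])}
```

View pics/scene0.png

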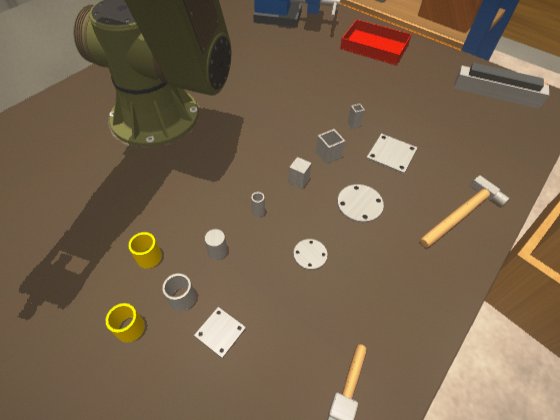

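View pics/side0.png

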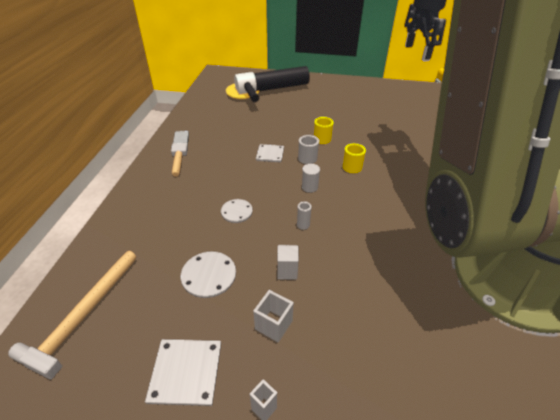

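The scene camera shows the parts in a row, running from the small square tube (357,116) down to the big grey round tube (178,292). What could be taken for round_big_mid: grey tube (178,292), yellow tubes (125,323) and (146,250), and the solid bar (216,242). I choose the grey one at (178,292). Next I move over the row and look from the wrist.

```bash
python3 -m inch '[[[0,0,0,0,0,0.065,-1],[0,0,0,0,0,0.13,-1],[0,0,0,0,0,0.13,-1],[0,0,0,0,0,0.13,-1]]]' 60
python3 -m inch '[[[0.5,-0.5,0,0,0,0,-1],[1,-1,0,0,0,0,-1],[1,-1,0,0,0,0,-1]]]'
python3 -m inch '[[[0.5,-0.5,0,0,0,0,-1],[1,-1,0,0,0,0,-1],[1,-1,0,0,0,0,-1]]]'
python3 -m inch '[[[0.5,-0.5,0,0,0,0,-1],[0.8,-0.5,0,0,0,0,-1],[0.8,-0.5,0,0,0,0,-1],[0.8,-0.5,0,0,0,0,-1]]]'
python3 - <<'E'
from h import *
im,K,W=snap('wrist','w1.png'); print(arm.sense()['ee_pos'],arm.sense()['ee_rot']); find('wrist',K,W,['round_big_mid','round_small_mid','flange_small_top','base_small_top'])
E
python3 -m inch '[[[0,-0.5,0,0,0,0,-1],[0,-1,0,0,0,0,-1],[0,-1,0,0,0,0,-1]]]'
python3 -m inch '[[[0,-0.5,0,0,0,0,-1],[0,-1,0,0,0,0,-1],[0,-1,0,0,0,0,-1]]]'
python3 -m inch '[[[0,-0.5,0,0,0,0,-1],[0,-1,0,0,0,0,-1],[0,-1,0,0,0,0,-1]]]'
python3 -m inch '[[[0,-0.5,0,0,0,0,-1],[0,-1,0,0,0,0,-1],[0,-1,0,0,0,0,-1],[0,-1,0,0,0,0,-1]]]'
python3 - <<'E'
from h import *
im,K,W=snap('wrist','w2.png'); print(arm.sense()['ee_pos'],arm.sense()['ee_rot']); find('wrist',K,W,['square_big_mid','square_small_mid','flange_big_top','base_big_top'])
a=cv2.imread('pics/w1.png');b=cv2.imread('pics/w2.png'); cv2.imwrite('pics/w12.png',cv2.resize(np.vstack([a,b]),(448,600)) if 0 else b)
E
```

```text
t: 1.15
ee_pos: [0.2176, -0.5051, 0.2313]
ee_rot: [180.0, -0.0, 0.1]
force: [-0.8, 0.9, -0.7]
width: 0.0853
t: 1.52
ee_pos: [0.3196, -0.4033, 0.2315]
ee_rot: [180.0, -0.0, 0.2]
force: [-1.2, -0.9, -0.0]
width: 0.0853
t: 1.9
ee_pos: [0.4195, -0.3037, 0.2313]
ee_rot: [180.0, -0.0, 0.2]
force: [0.4, -0.3, 0.2]
width: 0.0856
t: 2.4
ee_pos: [0.4972, -0.2564, 0.231]
ee_rot: [-180.0, 0.0, -0.1]
force: [-0.6, -0.1, -0.3]
width: 0.0855
[ 0.49713178 -0.25645572  0.2312239 ] [ 1.79998903e+02  2.08380874e-02 -1.23222987e-01]
round_big_mid 0.94 px [428. 226.] world [ 0.444 -0.432  0.039]
round_big_mid 0.74 px [342. 209.] world [ 0.467 -0.328  0.045]
round_big_mid 0.71 px [322. 295.] world [ 0.348 -0.311  0.04 ]
round_small_mid 0.69 px [118. 223.] world [ 0.451 -0.073  0.048]
round_small_mid 0.46 px [235. 221.] world [ 0.457 -0.208  0.06 ]
round_small_mid 0.45 px [ 1. 81.] world [0.605 0.056 0.003]
flange_small_top 0.72 px [124.  76.] world [ 0.609 -0.087  0.012]
base_small_top 0.9 px [341. 108.] world [ 0.575 -0.328  0.007]
t: 3.02
ee_pos: [0.4981, -0.1534, 0.2318]
ee_rot: [-180.0, -0.0, 0.1]
force: [-0.1, 0.4, -0.1]
width: 0.0853
t: 3.4
ee_pos: [0.4983, -0.054, 0.2316]
ee_rot: [-180.0, -0.0, 0.1]
force: [0.4, -1.3, 1.4]
width: 0.0855
t: 3.78
ee_pos: [0.4986, 0.0456, 0.2314]
ee_rot: [-180.0, -0.0, 0.0]
force: [0.2, -0.4, 0.5]
width: 0.0853
t: 4.28
ee_pos: [0.4991, 0.143, 0.2312]
ee_rot: [180.0, 0.0, -0.1]
force: [0.1, -0.7, -0.3]
width: 0.0855
[0.49904813 0.14282581 0.2312332 ] [ 1.79982860e+02  3.86944541e-03 -1.81953742e-01]
square_big_mid 0.74 px [233. 213.] world [0.464 0.195 0.047]
square_small_mid 0.9 px [115. 211.] world [0.466 0.332 0.042]
square_small_mid 0.27 px [311.  64.] world [0.624 0.107 0.006]
flange_big_top 0.59 px [311.  62.] world [0.626 0.107 0.006]
base_big_top 0.97 px [139.  90.] world [0.597 0.3   0.008]
```

View pics/w1.png

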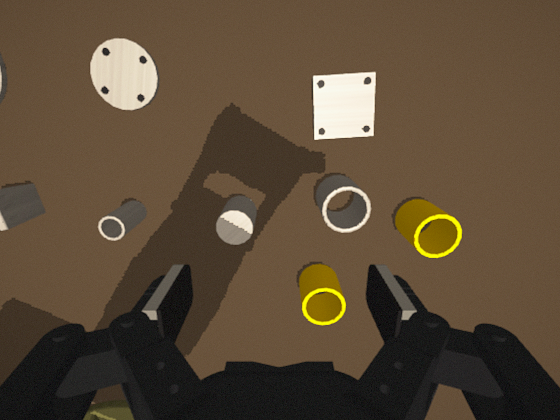

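View pics/w2.png

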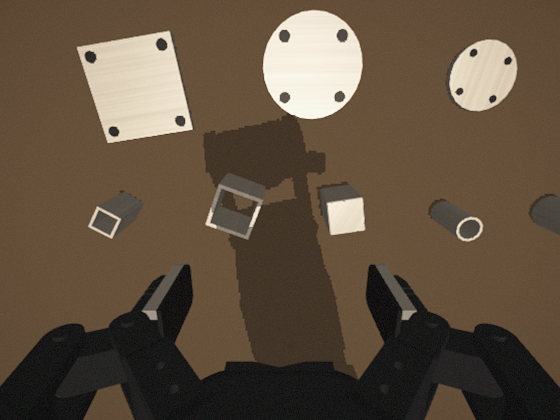

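w1: big grey tube rim at (346,209) with a visible bore, the yellow ones at (437,236) and (323,306), and the solid round bar at (236,225). w2: big square tube at (236,208), small square tube at (105,222), and the solid square bar at (345,215). Next I fit the plates and rims metrically.

```bash
cat >> h.py <<'E'
def fit(im,K,W,seed,z,kind,thr,win=60,save=None):
    """contour of the bright blob nearest seed, mapped onto plane z; returns centre, size, yaw"""
    g=cv2.GaussianBlur(im,(3,3),0).min(2); m=(g>thr).astype(np.uint8)
    mask=np.zeros_like(m); u,v=map(int,seed); mask[max(0,v-win):v+win,max(0,u-win):u+win]=1; m*=mask
    cs,_=cv2.findContours(m,cv2.RETR_EXTERNAL,cv2.CHAIN_APPROX_NONE)
    c=max(cs,key=lambda c:cv2.contourArea(cv2.convexHull(c)))
    P=back(K,W,c[:,0].astype(float),z)[:,:2]*1000; P=cv2.convexHull(P.astype(np.float32))
    if kind=='c':
        (x,y),r=cv2.minEnclosingCircle(P); A=P[:,0]; S=np.c_[2*A,np.ones(len(A))]; s=np.linalg.lstsq(S,(A**2).sum(1),rcond=None)[0]
        return s[:2].round(1),2*np.sqrt(s[2]+s[0]**2+s[1]**2).round(1),2*r
    (x,y),wh,a=cv2.minAreaRect(P); return np.round([x,y],1),np.round(wh,1),round((a+45)%90-45,1)
E
python3 - <<'E'
from h import *
# poses as recorded when the pictures were taken
def W_(p,r):
    T=np.eye(4);T[:3,:3]=Ro.from_euler('xyz',r,degrees=True).as_matrix();T[:3,3]=p
    return np.linalg.inv(T@np.array(arm.camera_info('wrist')['T_tool_cam']))
K,_=cam('wrist')
W1=W_([.49713,-.25646,.23122],[180,.02,-.12]);W2=W_([.49905,.14283,.23123],[180,0,-.18])
i1=cv2.imread('pics/w1.png')[:,:,::-1];i2=cv2.imread('pics/w2.png')[:,:,::-1]
for t in(110,140,170):
  print(t)
  for n,i,w,s,z,k,win in[('flS',i1,W1,(124,74),.008,'c',60),('baS',i1,W1,(343,106),.008,'s',50),('flS2',i2,W2,(483,75),.008,'c',50),('flB',i2,W2,(312,64),.008,'c',64),('baB',i2,W2,(135,86),.008,'s',64),
     ('rB',i1,W1,(346,209),.06,'c',32),('rS',i1,W1,(111,228),.06,'c',20),('rS2',i2,W2,(469,228),.06,'c',20),('sS',i2,W2,(105,222),.06,'s',22),('sB',i2,W2,(236,208),.06,'s',38)]:
    try: print(n,*fit(i,K,w,s,z,k,t,win))
    except Exception as e: print(n,e)
E
```

```text
110
flS [610.4 -84.9] 73.4 73.92603302001953
baS [ 577.1 -330.4] [70.1 70.2] 3.3
flS2 [610.5 -83. ] 73.2 73.91104888916016
flB [620.2 105.9] 109.2 109.84423065185547
baB [597.5 302.1] [103.8 103.9] 8.5
rB [ 470.4 -329.4] 53.2 53.76963424682617
rS [449.4 -70.2] 29.4 30.17462730407715
rS2 [449.3 -68.1] 29.2 29.81513786315918
sS [458.1 335.6] [28.4 28.8] -31.6
sB [469.1 192.8] [50.4 49.8] -21.3
140
flS [610.3 -84.9] 72.2 72.83995056152344
baS [ 577.1 -330.3] [69.6 69.6] 3.3
flS2 [610.4 -83. ] 72.2 72.80040740966797
flB [620.2 106. ] 108.6 109.10987854003906
baB [597.3 302.1] [102.8 102.8] 8.6
rB [ 470.3 -329.3] 52.2 52.693138122558594
rS [449.6 -70.3] 28.0 28.62807273864746
rS2 [449.4 -68.1] 28.0 28.61654281616211
sS [458.3 335.4] [27.4 27. ] -31.2
sB [461.9 219.5] [21.4 10.2] 11.2
170
flS [610.5 -84.9] 71.0 71.83586120605469
baS [ 576.8 -330.2] [68.9 68.5] 3.3
flS2 [610.6 -82.8] 70.6 71.32276916503906
flB [620.1 106.1] 107.8 108.23431396484375
baB [597.7 302. ] [101.8 101.4] 8.5
rB [ 470.5 -329.4] 51.0 51.66789245605469
rS [449.4 -70.1] 26.6 27.38334083557129
rS2 [449.7 -68.7] 25.4 25.28624725341797
sS [451.8 325.1] [ 1.5 24.3] -31.4
sB [460.4 219.6] [18.1  8.8] 11.2
```

```bash
python3 -m inch '[[[-0.3,-0.5,0.3,0,0,-0.06,-1],[-0.3,-0.5,0.6,0,0,-0.12,-1],[-0.3,-0.5,0.6,0,0,-0.18,-1],[-0.3,-0.5,0.6,0,0,-0.24,-1],[-0.3,-0.5,0.6,0,0,-0.3,-1],[-0.3,-0.5,0.6,0,0,-0.36,-1],[-0.3,-0.5,0.6,0,0,-0.382,-1],[-0.3,-0.5,0.6,0,0,-0.382,-1]]]' 60
cat >> h.py <<'E'
def to(p,yaw=None):
    """typed-move numbers: tool-frame shift (units of 10cm) and az to bring TCP to p (mm), yaw"""
    T=toolT(); d=T[:3,:3].T@(np.array(p)/1000-T[:3,3])*10
    y=arm.sense()['ee_rot'][2]; a=0 if yaw is None else -((yaw-y+180)%360-180)/180
    print('TCP',T[:3,3].round(4),'rot',np.round(arm.sense()['ee_rot'],1),'shift',d.round(3),'az',round(a,3))
E
python3 - <<'E'
from h import *
im,K,W=snap('wrist','w3.png')
s=proj(K,W,[.469,.193,.06])[0]; print(s)
for t in(90,110,130): print(*fit(im,K,W,s,.06,'s',t,62))
to([469,193,20],68.7)
E
```

```text
t: 5.52
ee_pos: [0.4689, 0.1941, 0.1714]
ee_rot: [180.0, -0.0, 68.6]
force: [-0.0, 0.7, -0.5]
width: 0.0856
[280.80221856 204.65603855]
[469.4 193.2] [50.4 50.2] -21.4
[469.  192.9] [49.5 49.6] -21.4
[448.8 182.2] [17.  35.3] 27.3
TCP [0.4688 0.1942 0.1713] rot [180.   -0.   68.5] shift [-0.01   0.006  1.513] az -0.001
```

View pics/w3.png

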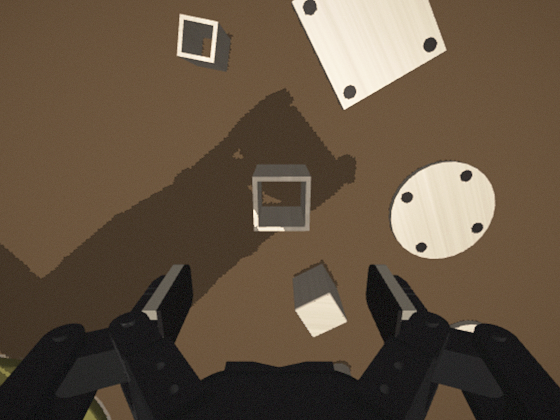

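The hollow square tube sits centred under the gripper at (281,205), and its size and yaw match. Grasp and lift.

```bash
python3 -m inch '[[[0,0,0.4,0,0,0,-1],[0,0,0.8,0,0,0,-1],[0,0,1,0,0,0,-1]]]' 60
python3 -m inch '[[[0,0,0.2,0,0,0,-1],[0,0,0.4,0,0,0,-1],[0,0,0.51,0,0,0,-1],[0,0,0.51,0,0,0,-1],[0,0,0.51,0,0,0,-1],[0,0,0.51,0,0,0,1],[0,0,0.51,0,0,0,1],[0,0,0.51,0,0,0,1],[0,0,0.51,0,0,0,1],[0,0,0.51,0,0,0,1],[0,0,0.51,0,0,0,1],[0,0,0.51,0,0,0,1],[0,0,0.51,0,0,0,1]]]'
python3 -m inch '[[[0,0,-0.3,0,0,0,1],[0,0,-0.7,0,0,0,1],[0,0,-1,0,0,0,1],[0,0,-1,0,0,0,1]]]'
python3 - <<'E'
from h import *
to([597.4,302.1,120],98.5)
E
```

```text
t: 5.95
ee_pos: [0.4681, 0.194, 0.0694]
ee_rot: [-179.9, 0.1, 68.5]
force: [0.2, 0.4, 0.7]
width: 0.0855
t: 7.58
ee_pos: [0.4692, 0.1946, 0.021]
ee_rot: [179.9, -0.0, 68.7]
force: [-0.2, -0.4, 5.5]
width: 0.0493
t: 8.07
ee_pos: [0.4695, 0.1948, 0.122]
ee_rot: [179.8, -0.1, 68.7]
force: [-0.3, 0.1, -2.4]
width: 0.0492
TCP [0.4695 0.1948 0.122 ] rot [ 1.798e+02 -1.000e-01  6.870e+01] shift [1.465 0.801 0.026] az -0.166
```

```bash

python3 -m inch '[[[0.2,0.3,-0.2,0,0,-0.055,1],[0.4,0.6,-0.4,0,0,-0.11,1],[0.4,0.8,-0.5,0,0,-0.166,1],[0.4,0.8,-0.5,0,0,-0.166,1],[0.4,0.8,-0.5,0,0,-0.166,1]]]'
python3 - <<'E'
from h import *
im,K,W=snap('wrist','w4.png')
s=proj(K,W,[.5974,.3021,.008])[0]; print(s)
for t in(110,140): print(*fit(im,K,W,s,.008,'s',t,85))
to([597.2,303.8,35],98.5)
E
```

```text
t: 8.7
ee_pos: [0.5568, 0.2026, 0.1686]
ee_rot: [-179.9, 0.0, 98.4]
force: [-0.8, 0.3, -2.1]
width: 0.0492
[339.29270411  93.64684611]
[597.4 303.3] [103.8 102.6] 8.4
[597.3 303.3] [103.6 102.6] 8.4
TCP [0.5568 0.2027 0.1689] rot [-179.9    0.    98.4] shift [0.942 0.55  1.337] az -0.0
```

View pics/w4.png

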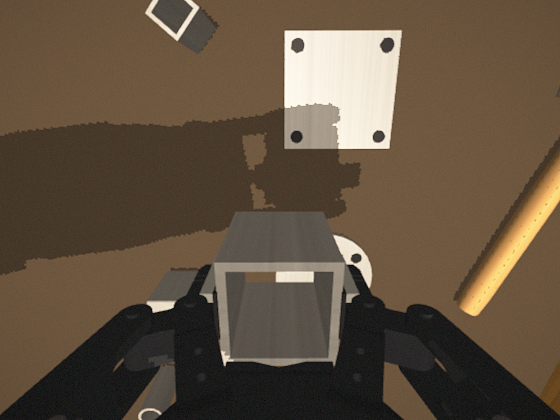

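The tube is firmly held, and the plate shows clearly at (342,90) with yaw 8.4. Traverse, then descend slowly.

```bash

python3 -m inch '[[[0.4,0.3,0,0,0,0,1],[0.8,0.55,0,0,0,0,1],[0.95,0.55,0,0,0,0,1],[0.95,0.55,0,0,0,0,1]]]'
python3 -m inch '[[[0,0,0.4,0,0,0,1],[0,0,0.8,0,0,0,1],[0,0,1,0,0,0,1],[0,0,1,0,0,0,1]]]'
python3 -m inch '[[[0,0,0.1,0,0,0,1],[0,0,0.2,0,0,0,1],[0,0,0.3,0,0,0,1],[0,0,0.35,0,0,0,1],[0,0,0.35,0,0,0,1]]]'
python3 - <<'E'
from h import *
to([597.2,304.7,29],98.4); print(arm.sense()['force'])
E
```

```text
t: 9.25
ee_pos: [0.5971, 0.3054, 0.1694]
ee_rot: [-179.9, 0.0, 98.6]
force: [0.6, -0.1, -2.5]
width: 0.0492
t: 9.75
ee_pos: [0.5977, 0.3039, 0.0696]
ee_rot: [-179.9, 0.0, 98.5]
force: [-1.1, -0.2, -2.2]
width: 0.0494
t: 10.38
ee_pos: [0.5979, 0.3047, 0.0348]
ee_rot: [-180.0, 0.0, 98.5]
force: [0.3, 1.1, -2.3]
width: 0.0496
TCP [0.5979 0.3047 0.0348] rot [-180.     0.    98.5] shift [ 0.001 -0.007  0.058] az 0.001
[ 0.3081294   1.07547085 -2.3101548 ]
```

```bash

python3 -m inch '[[[0,0,0.02,0,0,0,1],[0,0,0.035,0,0,0,1],[0,0,0.05,0,0,0,1],[0,0,0.055,0,0,0,1],[0,0,0.055,0,0,0,1]]]'
```

```text
t: 11.0
ee_pos: [0.5981, 0.3048, 0.0298]
ee_rot: [-180.0, -0.0, 98.5]
force: [-0.5, 0.2, -2.8]
width: 0.0492
```

```bash

python3 -m inch '[[[0,0,0.005,0,0,0,1],[0,0,0.01,0,0,0,1],[0,0,0.01,0,0,0,1]]]'
python3 -m inch '[[[0,0,0.005,0,0,0,1],[0,0,0.01,0,0,0,1],[0,0,0.01,0,0,0,1]]]'
```

```text
t: 11.38
ee_pos: [0.5981, 0.3048, 0.0291]
ee_rot: [180.0, -0.0, 98.5]
force: [-1.9, -0.7, 1.4]
width: 0.0494
t: 11.75
ee_pos: [0.5981, 0.3048, 0.029]
ee_rot: [180.0, -0.0, 98.5]
force: [-6.7, -4.3, 10.8]
width: 0.0493
```

Contact at z≈0.029, as predicted. Release, rise and look.

```bash

python3 -m inch '[[[0,0,0,0,0,0,0.2],[0,0,0,0,0,0,0],[0,0,0,0,0,0,-0.5],[0,0,0,0,0,0,-1],[0,0,0,0,0,0,-1],[0,0,0,0,0,0,-1],[0,0,0,0,0,0,-1],[0,0,-0.2,0,0,0,-1],[0,0,-0.5,0,0,0,-1],[0,0,-1,0,0,0,-1],[0,0,-1,0,0,0,-1]]]'
python3 -m inch '[[[0,0,-0.3,0,0,0,-1],[0,0,-0.6,0,0,0,-1],[0,0,-0.6,0,0,0,-1],[0,0,-0.6,0,0,0,-1]]]'
python3 - <<'E'
from h import *
im,K,W=snap('wrist','w5.png')
s=proj(K,W,[.598,.303,.008])[0]; print(s)
for t in(110,140): print('plate',*fit(im,K,W,s,.008,'s',t,90))
s=proj(K,W,[.598,.303,.068])[0]; print(s)
for t in(170,200): print('tube',*fit(im,K,W,s,.068,'s',t,50))
to([458.2,335.5,170],58.6)
E
```

```text
t: 13.12
ee_pos: [0.5999, 0.3056, 0.1341]
ee_rot: [179.5, -0.1, 98.5]
force: [-0.2, -0.4, -0.5]
width: 0.0856
t: 13.62
ee_pos: [0.5978, 0.3046, 0.1873]
ee_rot: [-180.0, 0.0, 98.5]
force: [0.2, -0.5, -0.6]
width: 0.0854
[280.10496542 186.68252003]
plate [598.2 303.5] [102.9 102.8] 8.6
plate [608.1 279.3] [91.1 52.9] 6.4
[280.26620731 203.2538657 ]
tube [607.3 288.7] [67.6 21.6] 6.4
tube [581.9 281.9] [14.  26.5] -37.0
TCP [0.5977 0.3046 0.1869] rot [-179.9    0.    98.5] shift [ 0.513 -1.333  0.17 ] az 0.222
```

View pics/w5.png

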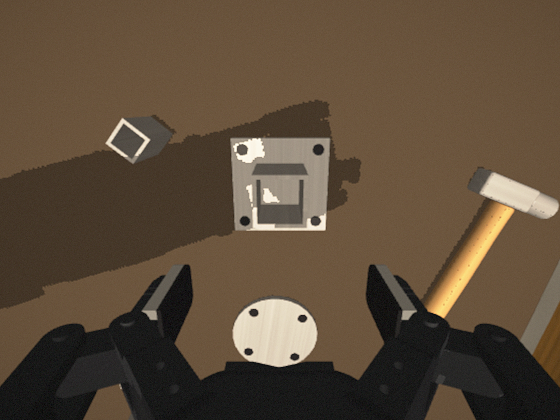

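```bash

python3 -m inch '[[[0.2,-0.5,0,0,0,0,-1],[0.5,-1,0,0,0,0,-1],[0.5,-1,0,0,0,0,-1]]]'
python3 -m inch '[[[0.01,-0.2,0.1,0,0,0.055,-1],[0.01,-0.33,0.17,0,0,0.11,-1],[0.01,-0.33,0.17,0,0,0.165,-1],[0.01,-0.33,0.17,0,0,0.222,-1],[0.01,-0.33,0.17,0,0,0.222,-1],[0.01,-0.33,0.17,0,0,0.222,-1]]]'
python3 - <<'E'
from h import *
im,K,W=snap('wrist','w6.png')
s=proj(K,W,[.4582,.3355,.06])[0]; print(s)
for t in(90,110,130): print('tube',*fit(im,K,W,s,.06,'s',t,40))
for t in(120,150,180): print('bigtube',*fit(im,K,W,proj(K,W,[.598,.303,.068])[0],.068,'s',t,38))
to([458.2,335.5,20],58.6)
cv2.imwrite('pics/w6c.png',cv2.resize(im[:300,150:550,::-1],(800,600),interpolation=cv2.INTER_CUBIC))
E
```

```text
t: 14.05
ee_pos: [0.4888, 0.3406, 0.1873]
ee_rot: [-179.9, 0.0, 98.7]
force: [0.9, -0.0, 0.4]
width: 0.0853
t: 14.8
ee_pos: [0.4592, 0.3352, 0.1704]
ee_rot: [-180.0, 0.0, 58.8]
force: [-1.0, 0.2, 0.0]
width: 0.0855
[279.0127714  203.90753951]
tube [458.2 337.3] [27.3 28.2] -31.2
tube [458.  336.9] [26.4 26.5] -31.2
tube [444.4 338.9] [4.6 0.9] -32.1
bigtube [596.9 304.4] [50.8 50.3] 8.6
bigtube [596.9 304.4] [50.2 49.4] 8.6
bigtube [596.9 304.4] [49.4 48.9] 8.5
TCP [0.4591 0.3353 0.1705] rot [-180.     0.    58.8] shift [-0.002 -0.009  1.505] az 0.001
```

View pics/w6c.png

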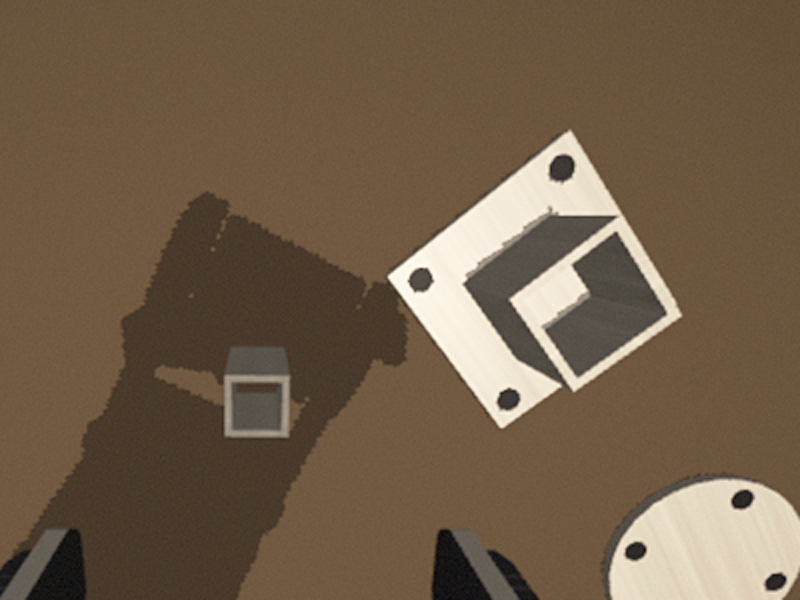

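Small square tube sits at image (278,204), yaw matched. The big square tube stands on its plate with edges parallel, offset about 1 mm. Grasp the small one.

```bash
python3 -m inch '[[[0.01,-0.02,0.4,0,0,0,-1],[0.01,-0.02,0.8,0,0,0,-1],[0.01,-0.02,1,0,0,0,-1]]]' 60
python3 -m inch '[[[0,0,0.2,0,0,0,-1],[0,0,0.4,0,0,0,-1],[0,0,0.5,0,0,0,-1],[0,0,0.5,0,0,0,-1],[0,0,0.5,0,0,0,-1],[0,0,0.5,0,0,0,1],[0,0,0.5,0,0,0,1],[0,0,0.5,0,0,0,1],[0,0,0.5,0,0,0,1],[0,0,0.5,0,0,0,1],[0,0,0.5,0,0,0,1],[0,0,0.5,0,0,0,1],[0,0,0.5,0,0,0,1],[0,0,0.5,0,0,0,1]]]'
python3 -m inch '[[[0,0,-0.3,0,0,0,1],[0,0,-0.7,0,0,0,1],[0,0,-1,0,0,0,1],[0,0,-1,0,0,0,1]]]'
python3 - <<'E'
from h import *
to([577.1,-330.4,170],93.3)
E
```

```text
t: 15.22
ee_pos: [0.4571, 0.3368, 0.0686]
ee_rot: [-179.9, 0.1, 58.7]
force: [0.4, 0.0, 0.1]
width: 0.0852
t: 16.98
ee_pos: [0.4579, 0.3374, 0.021]
ee_rot: [180.0, -0.0, 58.6]
force: [-0.6, -1.1, 4.6]
width: 0.0275
t: 17.48
ee_pos: [0.4585, 0.3378, 0.1225]
ee_rot: [179.9, -0.2, 58.6]
force: [0.0, 0.1, -1.1]
width: 0.0274
TCP [0.4585 0.3378 0.1225] rot [179.9  -0.2  58.6] shift [-5.083  4.495 -0.484] az -0.193
```

```bash
python3 -m inch '[[[0,0,-0.3,0,0,0.055,1],[0,0,-0.5,0,0,0.11,1],[0,0,-0.5,0,0,0.165,1],[0,0,-0.5,0,0,0.22,1],[0,0,-0.5,0,0,0.275,1],[0,0,-0.5,0,0,0.307,1],[0,0,-0.5,0,0,0.307,1]]]'
python3 -m inch '[[[-0.01,0.4,0,0,0,0,1],[-0.02,0.8,0,0,0,0,1],[-0.02,1,0,0,0,0,1]]]'
python3 -m inch '[[[-0.01,0.5,0,0,0,0,1],[-0.02,1,0,0,0,0,1],[-0.02,1,0,0,0,0,1]]]'
python3 -m inch '[[[-0.01,0.5,0,0,0,0,1],[-0.02,1,0,0,0,0,1],[-0.02,1,0,0,0,0,1]]]'
python3 -m inch '[[[-0.01,0.5,0,0,0,0,1],[-0.02,1,0,0,0,0,1],[-0.02,1,0,0,0,0,1]]]'
python3 -m inch '[[[-0.01,0.5,0,0,0,0,1],[-0.02,1,0,0,0,0,1],[-0.02,1,0,0,0,0,1]]]'
python3 -m inch '[[[-0.01,0.5,0,0,0,0,1],[-0.02,1,0,0,0,0,1],[-0.02,1,0,0,0,0,1]]]'
python3 -m inch '[[[-0.01,0.5,0,0,0,0,1],[-0.01,0.68,0,0,0,0,1],[-0.01,0.68,0,0,0,0,1],[-0.01,0.68,0,0,0,0,1]]]'
python3 - <<'E'
from h import *
im,K,W=snap('wrist','w7.png')
for t in(110,140): print('plate',*fit(im,K,W,proj(K,W,[.577,-.330,.008])[0],.008,'s',t,60))
for t in(110,140): print('round',*fit(im,K,W,proj(K,W,[.470,-.3294,.06])[0],.06,'c',t,36))
to([577.1,-330.4,60],3.3)
E
```

```text
t: 18.35
ee_pos: [0.4574, 0.3371, 0.1692]
ee_rot: [179.9, 0.1, 3.4]
force: [0.7, -0.9, -1.4]
width: 0.0269
t: 18.73
ee_pos: [0.4614, 0.2359, 0.1701]
ee_rot: [180.0, 0.1, 3.4]
force: [0.1, 0.6, -0.8]
width: 0.0275
t: 19.1
ee_pos: [0.4656, 0.1353, 0.1705]
ee_rot: [180.0, 0.0, 3.2]
force: [0.2, -0.2, -1.5]
width: 0.0273
t: 19.48
ee_pos: [0.4695, 0.0359, 0.1706]
ee_rot: [180.0, 0.0, 3.2]
force: [0.1, 1.0, -0.4]
width: 0.0274
t: 19.85
ee_pos: [0.4734, -0.0636, 0.1705]
ee_rot: [-180.0, 0.0, 3.2]
force: [1.1, 0.5, -1.3]
width: 0.0275
t: 20.23
ee_pos: [0.4773, -0.1632, 0.1704]
ee_rot: [-180.0, 0.0, 3.3]
force: [-0.8, 0.4, -1.3]
width: 0.027
t: 20.6
ee_pos: [0.4812, -0.2628, 0.1702]
ee_rot: [-180.0, 0.0, 3.3]
force: [-0.7, 0.5, -0.8]
width: 0.0273
t: 21.1
ee_pos: [0.484, -0.3286, 0.1707]
ee_rot: [-180.0, 0.0, 3.4]
force: [-0.1, 0.6, -1.1]
width: 0.0274
plate [ 577.  -330.5] [69.2 70. ] 3.4
plate [ 577.  -330.6] [69.2 69.5] 3.4
round [ 470.9 -329.6] 51.6 52.455848693847656
round [ 488.3 -329.9] 15.2 9.451092720031738
TCP [ 0.484  -0.3288  0.1708] rot [-180.     0.     3.4] shift [0.929 0.072 1.108] az 0.001
```

```bash

python3 -m inch '[[[0.4,0.07,0,0,0,0,1],[0.8,0.07,0,0,0,0,1],[0.93,0.07,0,0,0,0,1],[0.93,0.07,0,0,0,0,1]]]'
python3 -m inch '[[[0,0,0.4,0,0,0,1],[0,0,0.8,0,0,0,1],[0,0,1,0,0,0,1],[0,0,1,0,0,0,1]]]'
python3 -m inch '[[[0,0,0.1,0,0,0,1],[0,0,0.2,0,0,0,1],[0,0,0.3,0,0,0,1],[0,0,0.35,0,0,0,1],[0,0,0.38,0,0,0,1],[0,0,0.38,0,0,0,1]]]'
python3 - <<'E'
from h import *
to([577.0,-330.5,29.3],3.4); print(arm.sense()['force'])
E
```

```text
t: 21.65
ee_pos: [0.5775, -0.3306, 0.1704]
ee_rot: [-180.0, 0.0, 3.4]
force: [0.3, 0.2, -1.7]
width: 0.0276
t: 22.15
ee_pos: [0.5763, -0.3316, 0.0703]
ee_rot: [-179.9, 0.1, 3.3]
force: [0.7, -0.3, -0.4]
width: 0.0275
t: 22.9
ee_pos: [0.5768, -0.3319, 0.0327]
ee_rot: [-180.0, 0.0, 3.3]
force: [-0.1, -0.5, -1.1]
width: 0.0274
TCP [ 0.5768 -0.3319  0.0327] rot [-180.     0.     3.3] shift [ 0.002 -0.014  0.034] az -0.0
[-0.09204041 -0.53832992 -1.09471002]
```

```bash

python3 -m inch '[[[0,-0.014,0.01,0,0,0,1],[0,-0.014,0.02,0,0,0,1],[0,-0.014,0.03,0,0,0,1],[0,-0.014,0.03,0,0,0,1]]]'
python3 -m inch '[[[0,0,0.005,0,0,0,1],[0,0,0.01,0,0,0,1],[0,0,0.01,0,0,0,1]]]'
```

```text
t: 23.4
ee_pos: [0.5767, -0.3305, 0.0297]
ee_rot: [-180.0, 0.0, 3.3]
force: [-0.1, -0.2, -0.9]
width: 0.0271
t: 23.78
ee_pos: [0.5768, -0.3305, 0.0291]
ee_rot: [180.0, -0.0, 3.3]
force: [-0.5, 1.6, 3.0]
width: 0.0273
```

```bash

python3 -m inch '[[[0,0,0,0,0,0,0.6],[0,0,0,0,0,0,0.3],[0,0,0,0,0,0,-0.3],[0,0,0,0,0,0,-1],[0,0,0,0,0,0,-1],[0,0,0,0,0,0,-1],[0,0,0,0,0,0,-1],[0,0,0,0,0,0,-1],[0,0,-0.2,0,0,0,-1],[0,0,-0.5,0,0,0,-1],[0,0,-1,0,0,0,-1],[0,0,-1,0,0,0,-1]]]'
python3 -m inch '[[[-0.4,0,-0.3,0,0,0,-1],[-0.8,0,-0.6,0,0,0,-1],[-1,0,-0.6,0,0,0,-1],[-1,0,-0.6,0,0,0,-1],[-1,0,-0.6,0,0,0,-1]]]'
python3 - <<'E'
from h import *
im,K,W=snap('wrist','w8.png')
s=proj(K,W,[.577,-.3305,.068])[0]; print(s, proj(K,W,[.4705,-.3295,.06])[0])
for t in(100,120): print('plate',*fit(im,K,W,proj(K,W,[.577,-.3305,.008])[0],.008,'s',t,60))
for t in(120,150,180): print('tube',*fit(im,K,W,s,.068,'s',t,26))
for t in(90,110,140): print('round',*fit(im,K,W,proj(K,W,[.4705,-.3295,.06])[0],.06,'c',t,40))
to([470.7,-329.5,20],3.4)
E
```

```text
t: 25.28
ee_pos: [0.5784, -0.3315, 0.135]
ee_rot: [179.7, -0.4, 3.3]
force: [0.3, 0.3, 0.1]
width: 0.0856
t: 25.9
ee_pos: [0.4774, -0.3362, 0.1888]
ee_rot: [-180.0, -0.0, 3.3]
force: [-0.1, -0.3, -0.1]
width: 0.0856
[279.31930447  80.05695981] [271.49820519 203.8099618 ]
plate [ 576.9 -330.5] [69.7 70.2] 3.4
plate [ 576.9 -330.6] [69.7 69.8] 3.4
tube [ 576.9 -329.8] [37.7 41.7] 3.4
tube [ 576.9 -329.8] [37.7 41.7] 3.4
tube [ 576.9 -329.8] [37.7 41.7] 3.4
round [ 470.6 -329.8] 52.8 53.70881652832031
round [ 470.6 -329.8] 51.4 51.96589660644531
round [43405.4  2189.4] 85968.4 2.7247636318206787
TCP [ 0.4775 -0.3361  0.1885] rot [-180.     0.     3.4] shift [-0.064 -0.069  1.685] az -0.0
```

View pics/w8.png

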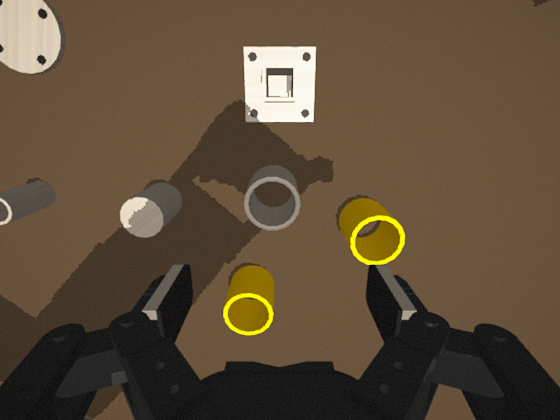

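Grey hollow round tube at (272,204), with the yellow ones well clear of the finger paths. The small square tube stands on its plate at (279,82). Grasp the big round tube.

```bash
python3 -m inch '[[[-0.065,-0.065,0,0,0,0,-1],[-0.065,-0.065,0.4,0,0,0,-1],[-0.065,-0.065,0.8,0,0,0,-1],[-0.065,-0.065,1,0,0,0,-1],[-0.065,-0.065,1,0,0,0,-1]]]' 60
python3 -m inch '[[[0,0,0.3,0,0,0,-1],[0,0,0.5,0,0,0,-1],[0,0,0.6,0,0,0,-1],[0,0,0.68,0,0,0,-1],[0,0,0.68,0,0,0,-1],[0,0,0.68,0,0,0,-1],[0,0,0.68,0,0,0,1],[0,0,0.68,0,0,0,1],[0,0,0.68,0,0,0,1],[0,0,0.68,0,0,0,1],[0,0,0.68,0,0,0,1],[0,0,0.68,0,0,0,1],[0,0,0.68,0,0,0,1]]]'
python3 - <<'E'
from h import *
to([470.7,-329.7,20],3.4)
E
python3 -m inch '[[[0,0,-0.3,0,0,0,1],[0,0,-0.7,0,0,0,1],[0,0,-1,0,0,0,1],[0,0,-1,0,0,0,1]]]'
python3 - <<'E'
from h import *
to([525,106,170],3.4)
E
```

```text
t: 26.58
ee_pos: [0.4695, -0.3293, 0.0873]
ee_rot: [-179.9, 0.1, 3.3]
force: [0.7, 0.1, 0.2]
width: 0.0854
t: 28.2
ee_pos: [0.4703, -0.3303, 0.0215]
ee_rot: [180.0, -0.0, 3.3]
force: [-1.8, 1.5, 5.2]
width: 0.0524
TCP [ 0.4703 -0.3303  0.0215] rot [180.   -0.    3.3] shift [ 0.004 -0.006  0.015] az -0.0
t: 28.7
ee_pos: [0.4707, -0.3307, 0.1226]
ee_rot: [179.9, -0.2, 3.3]
force: [-0.4, 0.3, -3.3]
width: 0.0525
TCP [ 0.4707 -0.3307  0.1226] rot [179.9  -0.2   3.3] shift [ 0.797 -4.327 -0.483] az -0.0
```

```bash

python3 -m inch '[[[0,-0.3,-0.3,0,0,0,1],[0.1,-0.6,-0.48,0,0,0,1],[0.2,-1,-0.48,0,0,0,1],[0.2,-1,-0.48,0,0,0,1]]]'
python3 -m inch '[[[0.1,-0.5,0,0,0,0,1],[0.2,-1,0,0,0,0,1],[0.2,-1,0,0,0,0,1]]]'
python3 -m inch '[[[0.1,-0.5,0,0,0,0,1],[0.2,-1,0,0,0,0,1],[0.2,-1,0,0,0,0,1]]]'
python3 -m inch '[[[0.1,-0.5,0,0,0,0,1],[0.2,-1,0,0,0,0,1],[0.2,-1,0,0,0,0,1]]]'
python3 -m inch '[[[0,-0.3,0,0,0,0,1],[0,-0.33,0,0,0,0,1],[0,-0.33,0,0,0,0,1],[0,-0.33,0,0,0,0,1]]]'
python3 - <<'E'
from h import *
im,K,W=snap('wrist','w9.png')
for t in(100,120,140): print('flange',*fit(im,K,W,proj(K,W,[.620,.106,.008])[0],.008,'c',t,80))
to([620,106,60],3.4)
E
```

```text
t: 29.2
ee_pos: [0.4841, -0.2269, 0.1672]
ee_rot: [-179.9, 0.1, 3.5]
force: [-0.1, -0.4, -3.3]
width: 0.0528
t: 29.58
ee_pos: [0.4982, -0.126, 0.1674]
ee_rot: [-179.9, 0.1, 3.5]
force: [0.4, -0.7, -3.5]
width: 0.0527
t: 29.95
ee_pos: [0.5125, -0.0256, 0.1676]
ee_rot: [-180.0, 0.1, 3.5]
force: [-0.7, -0.6, -3.6]
width: 0.0527
t: 30.32
ee_pos: [0.5268, 0.075, 0.1676]
ee_rot: [-180.0, 0.1, 3.5]
force: [0.4, -0.2, -2.3]
width: 0.0526
t: 30.82
ee_pos: [0.5249, 0.1056, 0.1686]
ee_rot: [180.0, 0.0, 3.3]
force: [0.0, 0.4, -2.3]
width: 0.0526
flange [620.6 106. ] 109.0 109.92743682861328
flange [620.8 106.1] 108.4 109.34506225585938
flange [620.4 106. ] 108.4 109.02037048339844
TCP [0.5249 0.1057 0.1686] rot [180.    0.    3.3] shift [0.95  0.051 1.086] az -0.001
```

View pics/w9.png

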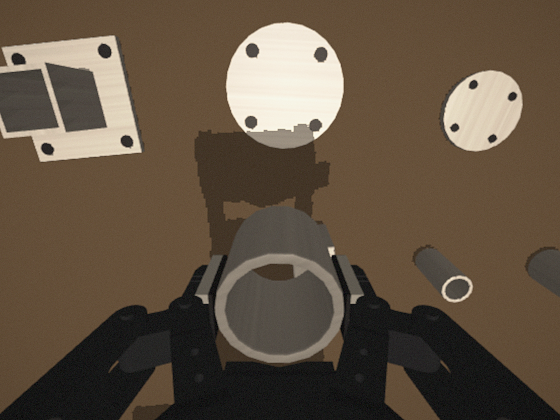

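Tube held, flange clear at (285,85) with a fitted centre of (620.5, 106.0). Place.

```bash

python3 -m inch '[[[0.4,0.05,0,0,0,0,1],[0.8,0.05,0,0,0,0,1],[0.95,0.05,0,0,0,0,1],[0.95,0.05,0,0,0,0,1]]]'
python3 -m inch '[[[0,0,0.4,0,0,0,1],[0,0,0.8,0,0,0,1],[0,0,1,0,0,0,1],[0,0,1,0,0,0,1]]]'
python3 -m inch '[[[0,0,0.1,0,0,0,1],[0,0,0.2,0,0,0,1],[0,0,0.3,0,0,0,1],[0,0,0.35,0,0,0,1],[0,0,0.36,0,0,0,1],[0,0,0.36,0,0,0,1]]]'
python3 - <<'E'
from h import *
to([620.2,106,29.5],3.4); print(arm.sense()['force'])
E
```

```text
t: 31.38
ee_pos: [0.6202, 0.1066, 0.1681]
ee_rot: [180.0, 0.0, 3.3]
force: [-0.2, -0.1, -3.4]
width: 0.0524
t: 31.88
ee_pos: [0.6193, 0.107, 0.0682]
ee_rot: [180.0, 0.1, 3.3]
force: [0.2, 0.4, -2.7]
width: 0.0522
t: 32.62
ee_pos: [0.6201, 0.1072, 0.033]
ee_rot: [-180.0, -0.0, 3.3]
force: [0.4, 0.6, -2.9]
width: 0.0527
TCP [0.6201 0.1072 0.033 ] rot [-180.    -0.     3.3] shift [0.001 0.013 0.035] az -0.0
[ 0.36338014  0.58461936 -2.9110255 ]
```

```bash

python3 -m inch '[[[0,0.013,0.01,0,0,0,1],[0,0.013,0.02,0,0,0,1],[0,0.013,0.03,0,0,0,1],[0,0.013,0.03,0,0,0,1]]]'
python3 -m inch '[[[0,0,0.005,0,0,0,1],[0,0,0.008,0,0,0,1],[0,0,0.008,0,0,0,1]]]'
```

```text
t: 33.12
ee_pos: [0.6199, 0.1059, 0.0297]
ee_rot: [180.0, 0.0, 3.3]
force: [-0.4, -0.5, -3.1]
width: 0.0529
t: 33.5
ee_pos: [0.6201, 0.106, 0.0295]
ee_rot: [-180.0, -0.0, 3.3]
force: [-4.4, -0.2, 4.8]
width: 0.0526
```

```bash

python3 -m inch '[[[0,0,0,0,0,0,0.3],[0,0,0,0,0,0,0],[0,0,0,0,0,0,-0.5],[0,0,0,0,0,0,-1],[0,0,0,0,0,0,-1],[0,0,0,0,0,0,-1],[0,0,0,0,0,0,-1],[0,0,-0.2,0,0,0,-1],[0,0,-0.5,0,0,0,-1],[0,0,-1,0,0,0,-1],[0,0,-1,0,0,0,-1]]]'
python3 -m inch '[[[-0.4,0.4,-0.2,0,0,0,-1],[-0.8,0.8,-0.4,0,0,0,-1],[-1,1,-0.4,0,0,0,-1],[-1,1,-0.4,0,0,0,-1]]]'
python3 -m inch '[[[-0.4,0.3,0,0,0,0,-1],[-0.81,0.64,0,0,0,0,-1],[-0.81,0.64,0,0,0,0,-1],[-0.81,0.64,0,0,0,0,-1],[-0.81,0.64,0,0,0,0,-1]]]'
python3 - <<'E'
from h import *
im,K,W=snap('wrist','w10.png')
for t in(100,120,140): print('rS',*fit(im,K,W,proj(K,W,[.4495,-.069,.06])[0],.06,'c',t,32))
to([449.5,-69,20],3.4)
E
```

```text
t: 34.88
ee_pos: [0.6219, 0.1062, 0.1348]
ee_rot: [-180.0, -0.5, 3.3]
force: [0.5, -0.3, -0.9]
width: 0.0854
t: 35.38
ee_pos: [0.5253, -0.0008, 0.17]
ee_rot: [180.0, -0.1, 3.2]
force: [-0.1, 0.1, 0.4]
width: 0.0858
t: 36.0
ee_pos: [0.4495, -0.0676, 0.1689]
ee_rot: [-180.0, 0.0, 3.4]
force: [0.3, 0.4, -0.7]
width: 0.0852
rS [449.5 -69.1] 28.6 29.499862670898438
rS [449.5 -68.9] 27.4 28.253705978393555
rS [460.1 -72.8] 4.0 2.7128846645355225
TCP [ 0.4494 -0.0676  0.1689] rot [-180.     0.     3.4] shift [0.    0.014 1.489] az -0.0
```

View pics/w10.png

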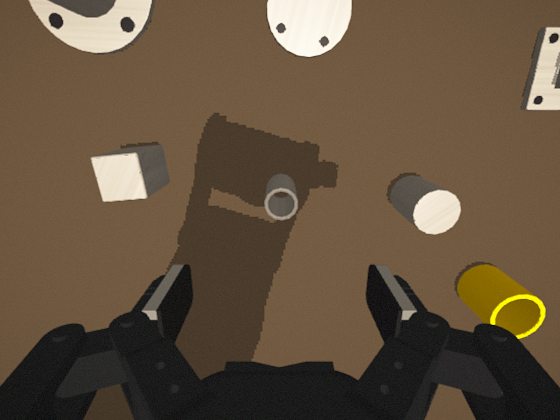

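Small hollow tube at (281,204), solid bars well clear on both sides. Grasp.

```bash
python3 -m inch '[[[0,0.014,0.4,0,0,0,-1],[0,0.014,0.8,0,0,0,-1],[0,0.014,1,0,0,0,-1]]]' 60
python3 -m inch '[[[0,0,0.2,0,0,0,-1],[0,0,0.4,0,0,0,-1],[0,0,0.48,0,0,0,-1],[0,0,0.48,0,0,0,-1],[0,0,0.48,0,0,0,-1],[0,0,0.48,0,0,0,1],[0,0,0.48,0,0,0,1],[0,0,0.48,0,0,0,1],[0,0,0.48,0,0,0,1],[0,0,0.48,0,0,0,1],[0,0,0.48,0,0,0,1],[0,0,0.48,0,0,0,1],[0,0,0.48,0,0,0,1],[0,0,0.48,0,0,0,1]]]'
python3 -m inch '[[[0,0,-0.3,0,0,0,1],[0,0,-0.7,0,0,0,1],[0,0,-1,0,0,0,1],[0.3,0,-1,0,0,0,1],[0.6,0.1,-1,0,0,0,1],[0.6,0.1,-1,0,0,0,1],[0.6,0.1,-1,0,0,0,1]]]'
python3 - <<'E'
from h import *
im,K,W=snap('wrist','w11.png')
for t in(100,120,140): print('flange',*fit(im,K,W,proj(K,W,[.610,-.084,.008])[0],.008,'c',t,64))
to([610.4,-84,60],3.4)
E
```

```text
t: 36.42
ee_pos: [0.4485, -0.069, 0.067]
ee_rot: [-180.0, 0.1, 3.4]
force: [-0.1, -0.3, -0.1]
width: 0.0853
t: 38.17
ee_pos: [0.4491, -0.0699, 0.0213]
ee_rot: [180.0, -0.0, 3.3]
force: [-1.4, -1.0, 4.9]
width: 0.0294
t: 39.05
ee_pos: [0.5087, -0.076, 0.1205]
ee_rot: [-180.0, 0.1, 3.3]
force: [-1.0, 0.0, -2.0]
width: 0.0291
flange [610.4 -83.8] 73.4 73.991943359375
flange [610.5 -83.7] 73.2 73.67807006835938
flange [610.4 -83.7] 72.8 73.22096252441406
TCP [ 0.5087 -0.076   0.1207] rot [-1.8e+02  1.0e-01  3.3e+00] shift [1.012 0.139 0.606] az -0.0
```

```bash

python3 -m inch '[[[0.4,0.08,0,0,0,0,1],[0.8,0.137,0,0,0,0,1],[1,0.137,0,0,0,0,1],[1,0.137,0,0,0,0,1],[1,0.137,0.3,0,0,0,1],[1,0.137,0.6,0,0,0,1],[1,0.137,0.75,0,0,0,1],[1,0.137,0.8,0,0,0,1],[1,0.137,0.86,0,0,0,1],[1,0.137,0.86,0,0,0,1],[1,0.137,0.86,0,0,0,1]]]'
python3 - <<'E'
from h import *
to([610.0,-83.8,29.3],3.4); print(arm.sense()['force'])
E
```

```text
t: 40.48
ee_pos: [0.6103, -0.0841, 0.0356]
ee_rot: [180.0, -0.0, 3.3]
force: [-0.1, 0.2, -1.7]
width: 0.0294
TCP [ 0.6103 -0.0841  0.0356] rot [180.   -0.    3.3] shift [-0.003 -0.003  0.063] az -0.0
[-0.08116486  0.23016139 -1.74610236]
```

```bash

python3 -m inch '[[[0,0,0.02,0,0,0,1],[0,0,0.04,0,0,0,1],[0,0,0.05,0,0,0,1],[0,0,0.058,0,0,0,1],[0,0,0.058,0,0,0,1]]]'
python3 -m inch '[[[0,0,0.005,0,0,0,1],[0,0,0.009,0,0,0,1],[0,0,0.009,0,0,0,1]]]'
```

```text
t: 41.1
ee_pos: [0.61, -0.084, 0.0294]
ee_rot: [180.0, -0.0, 3.3]
force: [-2.1, -0.9, 2.9]
width: 0.0292
t: 41.48
ee_pos: [0.6102, -0.084, 0.0294]
ee_rot: [180.0, -0.0, 3.3]
force: [-5.4, 1.4, 11.5]
width: 0.0291
```

```bash

python3 -m inch '[[[0,0,0,0,0,0,0.6],[0,0,0,0,0,0,0.3],[0,0,0,0,0,0,-0.3],[0,0,0,0,0,0,-1],[0,0,0,0,0,0,-1],[0,0,0,0,0,0,-1],[0,0,0,0,0,0,-1],[0,0,0,0,0,0,-1],[0,0,-0.2,0,0,0,-1],[0,0,-0.5,0,0,0,-1],[0,0,-1,0,0,0,-1],[0,0,-1,0,0,0,-1]]]'
python3 -m inch '[[[-0.4,-0.4,-0.3,0,0,0,-1],[-0.8,-0.8,-0.6,0,0,0,-1],[-1,-1,-0.6,0,0,0,-1],[-1,-1,-0.6,0,0,0,-1],[-1,-1,-0.6,0,0,0,-1]]]'
python3 - <<'E'
from h import *
im,K,W=snap('wrist','w12.png'); to([500,0,200])
cv2.imwrite('pics/w12c.png',cv2.resize(im[:260,:,::-1],(800,371),interpolation=cv2.INTER_CUBIC))
snap('scene','scene2.png');snap('side','side2.png')
E
```

```text
t: 42.98
ee_pos: [0.6119, -0.0844, 0.134]
ee_rot: [179.9, -0.5, 3.3]
force: [-0.2, 0.7, -0.7]
width: 0.0855
t: 43.6
ee_pos: [0.5048, 0.0097, 0.1886]
ee_rot: [180.0, -0.0, 3.3]
force: [-0.0, -1.1, -0.7]
width: 0.0855
TCP [0.5048 0.0095 0.1883] rot [180.   -0.    3.3] shift [-0.054  0.092 -0.117] az 0
```

View pics/w12c.png

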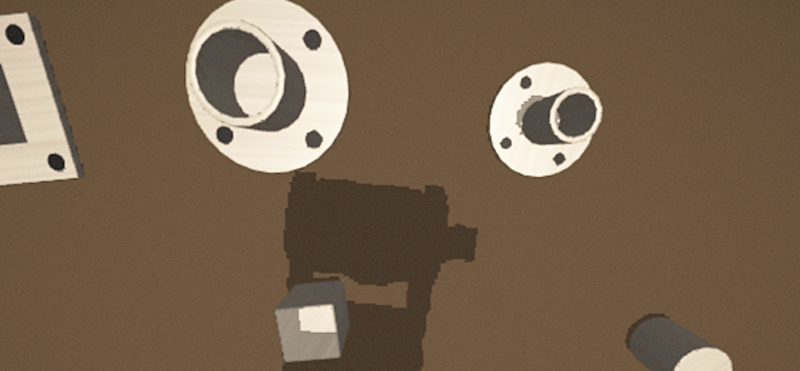

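View pics/scene2.png

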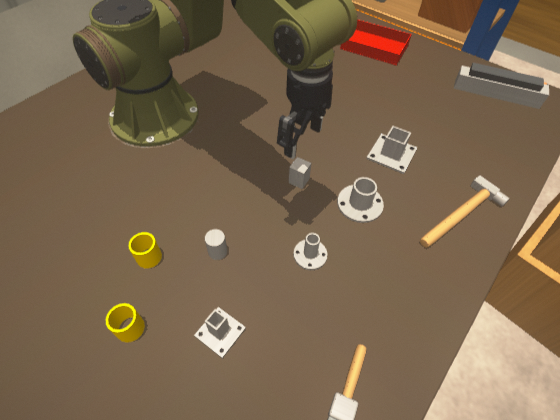

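All four stand upright on the right plates and the bars are untouched. One overlay check of the centring: ideal rims drawn on the picture, relative to each fitted plate.

```bash
python3 - <<'E'
from h import *
def W_(p,r):
    T=np.eye(4);T[:3,:3]=Ro.from_euler('xyz',r,degrees=True).as_matrix();T[:3,3]=p
    return np.linalg.inv(T@np.array(arm.camera_info('wrist')['T_tool_cam']))
K,W12=cam('wrist'); W8=W_([.4775,-.3361,.1885],[180,0,3.35]); W6=W_([.4591,.3353,.1705],[180,0,58.75])
def out(c,k,s,yaw):
    if k=='c': a=np.linspace(0,2*np.pi,60); return np.c_[c[0]+s/2*np.cos(a),c[1]+s/2*np.sin(a)]
    a=np.radians(yaw)+np.pi/4+np.arange(5)*np.pi/2; r=s/np.sqrt(2); return np.c_[c[0]+r*np.cos(a),c[1]+r*np.sin(a)]
tiles=[]
for f,W,c,k,pl,od,idm,yaw,win in[('w12',W12,(620.5,106),'c',110,54,44,0,66),('w12',W12,(610.4,-83.8),'c',74,30,23,0,45),('w6',W6,(597.6,303.2),'s',104,50,42,8.5,84),('w8',W8,(576.9,-330.5),'s',70,28,22,3.4,55)]:
    im=cv2.imread(f'pics/{f}.png'); s=proj(K,W,[c[0]/1e3,c[1]/1e3,.008])[0]
    if k=='c' or f=='w8':
        r=fit(im,K,W,s,.008,k,100,win); print(f,r); 
    big=cv2.resize(im,None,fx=4,fy=4,interpolation=cv2.INTER_CUBIC)
    for sz,z,col in[(pl,.008,(0,160,0)),(od,.068,(0,0,255)),(idm,.068,(255,0,0))]:
        P=np.c_[out(c,k,sz,yaw)/1000,np.full(60 if k=='c' else 5,z)]
        q=(proj(K,W,P)+.5)*4-.5; cv2.polylines(big,[q.round().astype(np.int32)],True,col,1)
    m=(proj(K,W,[c[0]/1e3,c[1]/1e3,.05])[0]*4).astype(int)
    h=270; x0=max(0,m[0]-h);y0=max(0,m[1]-h);t=big[y0:y0+540,x0:x0+540]
    tiles.append(cv2.resize(cv2.copyMakeBorder(t,0,540-t.shape[0],0,540-t.shape[1],0),(400,400)) if 0 else cv2.copyMakeBorder(t,0,540-t.shape[0],0,540-t.shape[1],cv2.BORDER_CONSTANT)[70:470-100+0,70:470])
cv2.imwrite('pics/chk.png',np.vstack([np.hstack(tiles[:2]),np.hstack(tiles[2:])]))
E
```

```text
w12 (array([619.5, 104.9]), np.float64(109.0), 109.77745819091797)
w12 (array([610.3, -84.4]), np.float64(74.6), 77.78325653076172)
w8 (array([ 576.9, -330.5]), array([69.6, 70.2]), 3.4)
```

View pics/chk.png

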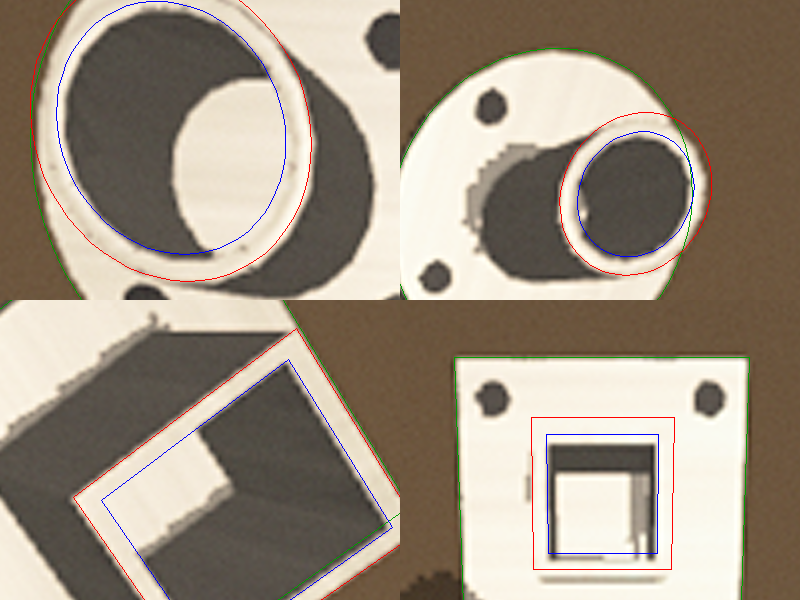

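The overlay shows every rim within about 2 mm of its ideal outline, with square edges parallel. That is inside what the calibration can resolve, so I hand in.

```bash
python3 -c "
from cell import arm
print(arm.sense()['t'],arm.sense()['force']); print(arm.hand_in())"
```

```text
43.75 [-0.01321762 -0.56788104  0.68140167]
the job is handed in; nothing more can be done
None
```

All four tubes are standing upright on their matching plates, and I handed the job in at 43.75 s of the 118 s allowed. I placed the big square tube first, then the small square, the big round and the small round. I lowered each one until the force reading showed it touching the plate, then released it. The highest force I read was about 13 N. I did not touch the two solid bars or the yellow look-alikes.

**Centring:** The last overlay check put the tubes about 1 mm (big square, big round, small round) to 1.5–2 mm (small square, along x) off the plate centres. I didn't correct these, because the cameras are only calibrated to about 2 mm.

**Squareness:** The big square tube measured 8.6° against its plate at 8.5°. The small square tube's edges look parallel to its plate in the overlay, but I have no separate angle fit for it because the tube and plate were equally bright.

**Disagreement:** Two fits of the big flange's centre differed by about 1.5 mm between pictures: (620.5, 106.0) and (619.5, 104.9) mm. That leaves the big round tube's offset uncertain by about the same amount.

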